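Advance the click-stop dial of the module tester by four clicks and press its button

TASK

The low tester box on the bench has one large dial with click stops: with a closed fingertip against the side of its wing, push the dial clockwise (seen from above) exactly four clicks on from where it stands, without going past the fourth, and then press the tester's push button fully down and let it come up again. Nothing is to be pinched or lifted: leave the small knob, and the nut driver and aluminium block in front of the tester, as they are.

Things in the scene. Friction and masses are not known exactly. Their poses are not given: they have to be found in the camera images.
- tester: low grey bench tester on four short legs, 170 mm deep (x), 130 mm wide (y), fixed to the bench; origin on the bench under its centre, z up, front faces -x. Its flat top panel, 105 mm above the bench, carries in this frame: large dial (axis at x +30, y 0 mm), push button (x -55, y +30 mm), small knob (x -55, y -36 mm)
- dial (a joint): turn of the large dial about its vertical axis, rad; grows clockwise seen from above. Nine click positions, every 0.5236 (30 degrees) from 0 to 4.19; stops at both ends; starts settled in one of the first four. Push needs up to 0.13 Nm (3.7 N at 35 mm), most a quarter of the way; just past half way it jumps ahead by itself into the next one and rests there
- dial_axis (a point): on the dial's axis, level with the wing's top, 141 mm above the bench; turns with the dial: x points outward along the wing, z up. Black dial: skirt 60 mm across, top 9 mm above the panel; hub 32 mm across up to 32 mm; one wing from the axis out to 42 mm, 10 mm thick, 8 to 36 mm above the panel, white line on top. No other raised part within 70 mm
- wing_tip (a point): point on the wing's centre line, 40 mm from the dial's axis, at the wing's top (141 mm above the bench); turns with the dial
- button (a joint): travel of the push button, m: 0 is up, 0.006 fully down; springs back; about 1.5 N to start, 5 N fully down
- button_top (a point): centre of the push button's round grey cap, on its top, 26 mm across, 22 mm above the panel when up; pressed straight down
- trim_end (a point): point on the small black knob's bar grip, 10 mm from its vertical axis, 36 mm above the panel (the knob is 22 mm across, stands 44 mm above the panel, 66 mm to the right of the button); must not be turned
- nut_driver: loose: nut driver with a yellow handle lying flat on the bench just in front of the tester, 171 mm long along its y, handle 31 mm thick; origin at the centre of its underside; leave alone
- spacer: loose: bare aluminium block with a hole, 50 x 30 x 30 mm, on the bench between nut driver and robot; origin at the centre of its underside; leave alone

How it is judged (in metres and radians):
On the way, in this order (a step that is already met when the one before it is completed fails the run):
1. the dial has been turned four clicks clockwise and rests there (distance of wing_tip from where it was at the start of the episode between 0.066 and 0.0725 m and velocity of joint dial between -0.1 and 0.1 rad/s), for 0.2 s.
2. the button is pressed down, with the dial still at the fourth click (all of step 1 and value of joint button above 0.0045 m), for 0.05 s.
At the end, for the whole second after the job is handed in: the dial rests in the fourth click position clockwise from its start (wing tip 66 to 72.5 mm from its start in a straight line), the button is up again within 1 mm, the small knob is not turned (3 mm at its bar) and the two loose things are within 20 mm of where they stood (all of step 1 and value of joint button below 0.001 m and distance of trim_end from where it was at the start of the episode below 0.003 m and distance of each of nut_driver, spacer from where it was at the start of the episode below 0.02 m); the robot touches nothing.
It fails at once if the dial is turned past the fourth click (over 133 degrees from its start) (distance of wing_tip from where it was at the start of the episode above 0.0735 m).
It fails at once if the dial's wing is pinched (both of its sides pressed at once by over 3 N) (contact force between the fingers and dial_c2 above 3 N and contact force between the fingers and dial_c3 above 3 N).
It fails at once if the button is pressed before the dial is at the fourth click (value of joint button above 0.003 m and distance of wing_tip from where it was at the start of the episode below 0.066 m).
It fails at once if the small knob is turned (distance of trim_end from where it was at the start of the episode above 0.004 m).
It fails at once if a loose thing is moved, lifted or carried off by over 20 mm (distance of any of nut_driver, spacer from where it was at the start of the episode above 0.02 m).
It also fails if it takes over 59 s, if anything falls off the work surface, if the arm or the gripper's body presses on something with over 40 N, if the wrist force passes 120 N, or if a joint passes its speed limit or range.

ROBOT

A 6-joint arm with a two-finger parallel gripper is mounted at the origin on the work surface; the furniture and walls round the work are solid. World frame = base frame: x ahead of the robot, y to its left, z up, the work surface at z = 0. Lengths are in mm, angles in rad, forces in N, time in s.
With the tool pointing down it reaches from about 425 to 950 mm from the base axis. Payload 14.7 kg.
Tool frame: the origin (TCP) lies midway between the tips of the shut fingers; the grasp point (between the pads) lies 19 mm behind it; z points along the fingers, y is the direction in which the jaws open and shut (so a half turn about z gives the same grasp; the last joint's range is limited). The gripper opens to 85 mm and grips with 20 to 120 N. Pads are 22 mm wide; open, the fingers measure 114 mm over their backs; the gripper's body (76 mm by 85 mm) begins 54 mm behind the grasp point. The pads swing forward as they close: fully open they stand 13 mm farther back than shut.
Start: joints at [-1.221, 0.48, 1.596, -0, 1.065, -0.047], TCP at [251.22, -599.484, 231.297] pointing down, gripper open.
Joint ranges: [-2.75, 2.75], [-0.82, 2.05], [0.23, 2.67], [-1.56, 4.7], [0.09, 2.69], [-2.92, 2.92]. Speed limits (rad/s): [1.89, 1.89, 2.39, 3.01, 3.01, 3.01].

INTERFACE

Orientations are given as a unit quaternion [w, x, y, z].
In Python, from station import bot gives the robot as it stands.
- The arm moves only by the shell command python3 -m crank 'ROWS' [FORCE]. ROWS is text: rows parted by semicolons, each of 7 numbers parted by spaces: the gripper's target within -1 to 1 (shut at 1, half-way at 0, fully open at -1), then the shift along the world's x, y, z in mm, then the turn, a rotation vector about the world's x, y, z in degrees. In form: fingers dx dy dz rx ry rz; .... A call has 1 to 8 rows; each row shifts and turns the commanded pose from where the row before left it; what a row does not reach is not made up. A row lasts 1/8 s, in which the tool goes at most 62.5 mm and 10.7 degrees, less where a joint would pass 70% of its speed; a pose out of reach is approached as far as the arm can. A call with a gripper value outside its range is refused whole. The fingers move at their own pace and stop on an object; FORCE is the grip in N (left out, the last holds). Time passes only in rows, so rows that do not move let the fingers close. It gives the time, the measured TCP pose, the force and the opening at its end, in the units of the state.
- bot.get_state(): the state, without advancing time (a new reading comes with each control period).
- bot.grab_frame(name): name is "side" or "top" or "wrist"; returns (picture, depth): 400x640x3 uint8, red, green, blue; 400x640 float32, mm along the optical axis (not along the pixel's ray), 0 where there is no reading.
- bot.get_calibration(name): a dict with "fx", "fy", "cx", "cy" (pixels), "camera_from_world" (4x4, takes a point from world to camera coordinates); the wrist camera has in their place "hand_eye" (4x4, takes a point from camera to tool coordinates, whose origin is the TCP and whose axes are the flange's). Camera axes: x right, y up, looking along -z (the intrinsics and any distortion apply to the point x, -y, -z); pixel columns grow to the right and rows downward; lengths in mm; the calibration is good to about 2 mm. A picture is of the moment at which its call begins: read the wrist's pose just before it. get_calibration takes no time and is no camera call.
- bot.sign_off(): hands the job in, once; it reports no verdict.
The state is a dict: "time_s": time; "q": joint angles; "joint_vel": joint speeds; "tau": joint torques, N m; "eef_pos": TCP position; "eef_rot": TCP orientation; "wrist_force": force on the tool from outside, world axes, zero at the start; "moment": the same for the moment, N m; "width": opening from 0.0 (shut) to 1.0 (fully open).
Only numpy, scipy, OpenCV 4.12 (cv2) and the standard library are available. Lean on these libraries where they do the work, as an engineer would, in place of code of your own. Each camera call takes 0.05 s, during which the arm holds its last target.

## Working session

There is one attempt and no reset: what is moved stays moved. The work goes in short steps, Python scripts to look and compute and a shell command to move; the robot and the scene stay as the last step left them, time stands still between calls to the robot, and variables do not carry over. Pictures are saved under pics/ and viewed, and the job is handed in when it is done.

```bash
mkdir -p pics; ls
python3 - <<'E'
from station import bot
import cv2,numpy as np
s=bot.get_state();print(s)
for n in("side","top"):
    c=bot.get_calibration(n);print(n,c)
    im,d=bot.grab_frame(n);cv2.imwrite(f"pics/{n}0.png",im[...,::-1]);np.save(f"pics/{n}0d.npy",d);np.save(f"pics/{n}0.npy",im)
print(bot.get_calibration("wrist"))
E
```

```text
pics
{'time_s': 0.0, 'q': array([-1.22055303e+00,  4.80815638e-01,  1.59687057e+00,  3.44573658e-06,
        1.06507473e+00, -4.66110250e-02]), 'joint_vel': array([-0.00055021,  0.00026683, -0.00181675, -0.00176693,  0.00064818,
        0.0010428 ]), 'tau': array([ 1.11583879e-03, -9.50622940e+01, -4.30177116e+01, -8.58505109e-05,
        1.23875213e-02, -1.79835070e-06]), 'eef_pos': array([ 251.11342015, -599.10008194,  230.68412359]), 'eef_rot': array([-5.77647706e-04,  9.80377838e-01,  1.97126744e-01, -8.68520038e-05]), 'wrist_force': array([0.6692273 , 0.69031127, 0.03074778]), 'moment': array([ 0.01052303, -0.01681057, -0.02307589]), 'width': 1.003460879266309}
side {'fx': 369.0752774956544, 'fy': 369.0752774956544, 'cx': 321.669556835123, 'cy': 200.61211241720915, 'camera_from_world': array([[-9.80850355e-01, -1.94670890e-01,  5.98543918e-03,
         4.54943359e+02],
       [ 1.22466242e-01, -5.92567846e-01,  7.96156622e-01,
         7.41564646e-01],
       [-1.51441739e-01,  7.81643520e-01,  6.05060995e-01,
        -1.02999485e+03],
       [ 0.00000000e+00,  0.00000000e+00,  
[... 270 characters left out ...]
364940e-01,  6.42619970e-03,  5.67992174e-02,
        -4.31722933e+02],
       [-5.67510132e-02, -7.45025790e-03,  9.98360564e-01,
        -9.50319828e+02],
       [ 0.00000000e+00,  0.00000000e+00,  0.00000000e+00,
         1.00000000e+00]])}
{'fx': 295.06281567716456, 'fy': 295.06281567716456, 'cx': 317.978522167763, 'cy': 195.45541935118632, 'hand_eye': array([[ 4.87985523e-04,  9.54584824e-01,  2.97938878e-01,
         7.59928701e+01],
       [ 9.99999751e-01, -3.13813515e-04, -6.32424288e-04,
         5.95691091e-01],
       [-5.10205381e-04,  2.97939112e-01, -9.54584740e-01,
        -1.41634543e+02],
       [ 0.00000000e+00,  0.00000000e+00,  0.00000000e+00,
         1.00000000e+00]])}
```

View pics/top0.png

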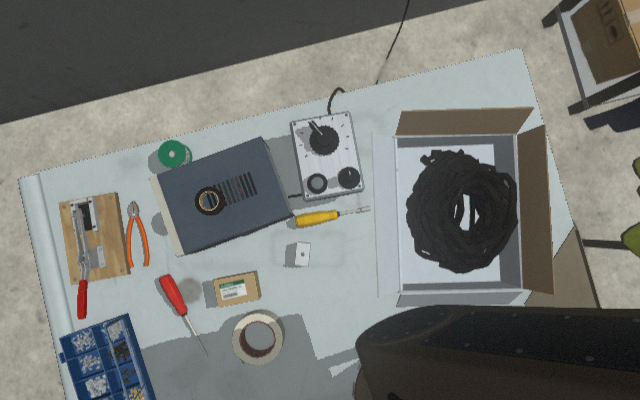

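View pics/side0.png

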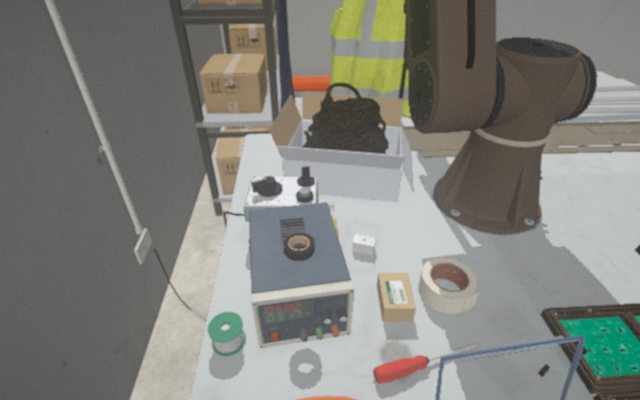

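The top view shows the tester at about (325,155): dial hub near (322,140), wing pointing up-left to (312,124), button at (317,183), small knob at (348,176). A taller instrument stands to its left and a box to its right. I'll zoom in and measure.

```bash
cat > h.py <<'E'
import numpy as np,cv2
from station import bot
from scipy.spatial.transform import Rotation as R
def cam(n,s=None):
    c=bot.get_calibration(n)
    if n!="wrist":
        T=np.linalg.inv(c["camera_from_world"])
    else:
        s=s or bot.get_state();q=s["eef_rot"];T=np.eye(4);T[:3,:3]=R.from_quat([q[1],q[2],q[3],q[0]]).as_matrix();T[:3,3]=s["eef_pos"];T=T@c["hand_eye"]
    return c,T
def ray(c,T,u,v):
    d=np.array([(u-c["cx"])/c["fx"],-(v-c["cy"])/c["fy"],-1.0]);return T[:3,3],T[:3,:3]@d
def plane(c,T,u,v,z):
    o,d=ray(c,T,u,v);return o+d*(z-o[2])/d[2]
def pt(c,T,u,v,dep):
    o,d=ray(c,T,u,v);return o+d*dep
def cloud(c,T,D):
    v,u=np.mgrid[:D.shape[0],:D.shape[1]]
    d=np.stack([(u-c["cx"])/c["fx"],-(v-c["cy"])/c["fy"],-np.ones(D.shape)],-1)
    return T[:3,3]+(d*D[...,None])@T[:3,:3].T
def proj(c,T,p):
    q=np.linalg.inv(T)@np.r_[p,1];return c["cx"]+c["fx"]*q[0]/-q[2],c["cy"]-c["fy"]*q[1]/-q[2]
E
python3 - <<'E'
from h import *
im=np.load("pics/top0.npy");D=np.load("pics/top0d.npy")
c,T=cam("top");P=cloud(c,T,D)
for u,v in[(297,125),(350,125),(303,195),(357,190),(322,142),(314,128),(317,183),(348,176),(230,190),(207,200),(318,218),(298,255),(390,200),(440,120),(535,200),(380,290),(270,150)]:
    print(u,v,P[v,u].round(0))
b=im[90:270,270:400,::-1];cv2.imwrite("pics/topz.png",cv2.resize(b,None,fx=4.4,fy=3.3*4/3*1,interpolation=cv2.INTER_CUBIC)[:600] if 0 else cv2.resize(b[:130],None,fx=4.5,fy=4.5,interpolation=cv2.INTER_CUBIC))
E
```

```text
297 125 [582. 267. 106.]
350 125 [582. 158. 105.]
303 195 [438. 254. 100.]
357 190 [449. 143.  98.]
322 142 [540. 215. 140.]
314 128 [567. 231. 142.]
317 183 [460. 224. 129.]
348 176 [472. 164. 146.]
230 190 [443. 394. 144.]
207 200 [423. 439. 144.]
318 218 [392. 224.  27.]
298 255 [310. 267.  33.]
390 200 [427.  79. 128.]
440 120 [580. -13. 159.]
535 200 [ 427. -193.  157.]
380 290 [256. 105. 171.]
270 150 [549. 336.  -2.]
```

View pics/topz.png

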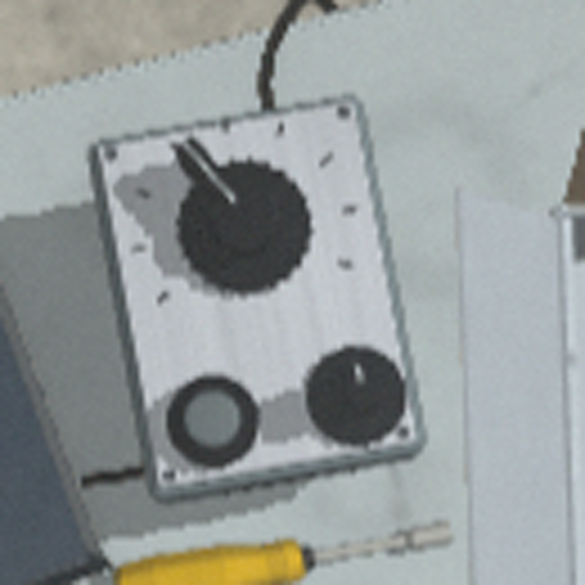

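```bash
python3 -m crank '1 0 0 40 0 0 0; 1 0 30 40 0 0 5; 1 20 50 20 0 0 10; 1 20 55 0 0 0 10; 1 20 55 0 0 0 10; 1 20 55 0 0 0 10; 1 20 55 0 0 0 10; 1 20 55 0 0 0 10' 40; python3 -m crank '1 20 55 0 0 0 10; 1 20 55 0 0 0 10; 1 20 55 0 0 0 10; 1 20 55 0 0 0 10; 1 10 55 0 0 0 5; 1 0 50 0 0 0 0; 1 0 50 0 0 0 0; 1 0 0 0 0 0 0'
```

```text
time_s: 1.1
eef_pos: [371.4, -242.6, 331.2]
eef_rot: [-0.0, 0.719, 0.695, 0.0]
wrist_force: [1.3, -0.4, 0.6]
width: 0.003
time_s: 2.1
eef_pos: [460.8, 133.4, 331.0]
eef_rot: [-0.0, 0.399, 0.917, 0.0]
wrist_force: [0.3, -0.7, -0.7]
width: -0.003
```

```bash
python3 -m crank '1 10 50 -20 0 0 0; 1 20 50 -30 0 0 0; 1 10 10 -20 0 0 0; 1 0 0 0 0 0 0; 1 0 0 0 0 0 0'
python3 - <<'E'
from h import *
s=bot.get_state();im,D=bot.grab_frame("wrist")
import pickle;pickle.dump((s,im,D),open("pics/w1.pkl","wb"))
cv2.imwrite("pics/w1.png",im[...,::-1]);print(s["eef_pos"])
E
```

```text
time_s: 2.72
eef_pos: [501.2, 239.5, 261.9]
eef_rot: [0.0, 0.401, 0.916, -0.0]
wrist_force: [-0.1, -0.6, 0.2]
width: 0.001
[501.1762865  239.52919007 261.86718698]
```

View pics/w1.png

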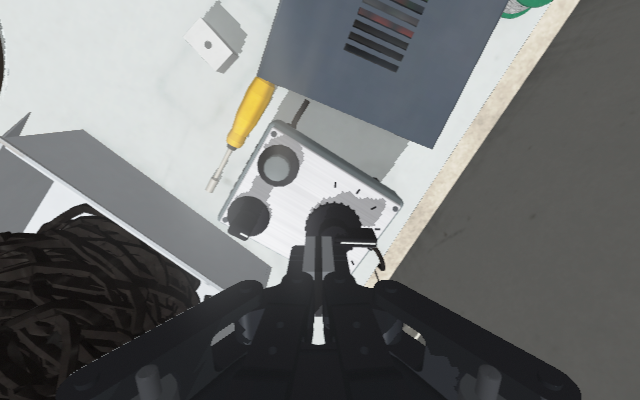

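The wrist view shows the button at (278,166), the small knob at (248,215), the dial at (333,222) and the white line from about (343,243) to (376,243); the fingers partly hide the dial. I'll measure in both views.

Run:
```python
from h import *
import pickle
s,im,D=pickle.load(open("pics/w1.pkl","rb"))
cw,Tw=cam("wrist",s);ct,Tt=cam("top")
it=np.load("pics/top0.npy")
def white(im,x0,y0,x1,y1,thr):
    g=im[y0:y1,x0:x1].min(2);return g
# panel in top view: bright mask
g=it.min(2);sub=np.zeros_like(g);sub[95:210,280:375]=g[95:210,280:375]
m=((sub>150)).astype(np.uint8)
hsv=cv2.cvtColor(it,cv2.COLOR_RGB2HSV)
# edges by eye from zoom (offset 270,90, x4.5)
z=lambda a,b:(270+(a+.5)/4.5-.5,90+(b+.5)/4.5-.5)
cor=[z(92,145),z(355,96),z(425,450),z(155,497)]
C=[plane(ct,Tt,*p,105) for p in cor]
for p in C:print("top corner",p[:2].round(1))
C=np.array(C);print("centre",C.mean(0)[:2].round(1),"yaw",np.degrees([np.arctan2(*(C[0]-C[3])[1::-1]),np.arctan2(*(C[1]-C[2])[1::-1])]).round(1),"sizes",[np.linalg.norm(C[i]-C[(i+1)%4]).round(1) for i in range(4)])
print("top dial hub centre (skirt circle) z114",plane(ct,Tt,*z(245,228),114)[:2],"button",plane(ct,Tt,*z(212,418),127)[:2],"knob",plane(ct,Tt,*z(356,396),149)[:2])
a=plane(ct,Tt,*z(236,200),141);b=plane(ct,Tt,*z(190,142),141);print("line",a[:2],b[:2],np.degrees(np.arctan2(*(b-a)[1::-1])))
x0,y0=210,110
cv2.imwrite("pics/w1z.png",cv2.resize(im[110:280,210:410,::-1],None,fx=3.5,fy=3.5,interpolation=cv2.INTER_CUBIC))
P=cloud(cw,Tw,D)
for u,v in[(278,166),(360,242),(300,200),(248,215)]:print("wdepth",u,v,P[v,u].round(1))
```

```text
top corner [588.4 281.6]
top corner [611.8 161.1]
top corner [449.1 128.8]
top corner [426.9 251.2]
centre [519.  205.6] yaw [10.7 11.2] sizes [np.float64(122.7), np.float64(165.9), np.float64(124.4), np.float64(164.3)]
top dial hub centre (skirt circle) z114 [548.55227701 211.10428   ] button [460.84959147 225.09816897] knob [468.55439074 162.53342987]
line [555.50754212 215.00137874] [581.15709736 235.39296909] 38.484964893380045
wdepth 278 166 [460.4 227.  126.6]
wdepth 360 242 [569.1 226.8 138.4]
wdepth 300 200 [502.3 209.5 104.6]
wdepth 248 215 [471.2 165.  119. ]
```

View pics/w1z.png

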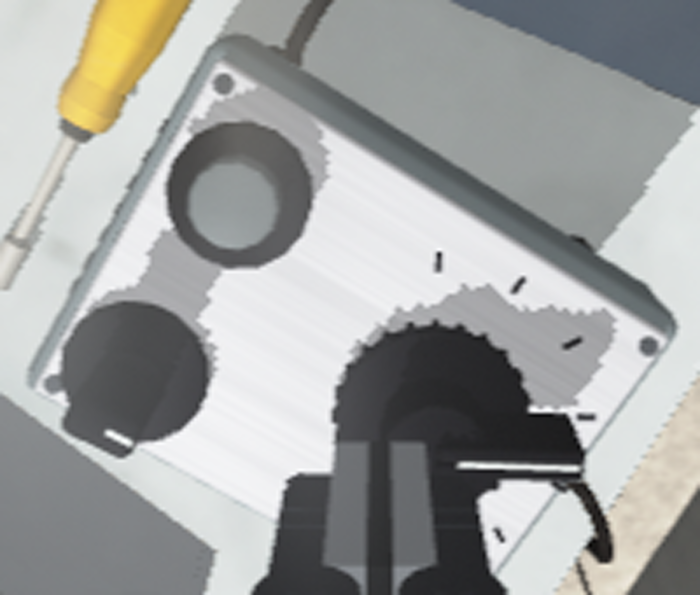

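Run:
```python
from h import *
import pickle
s,im,D=pickle.load(open("pics/w1.pkl","rb"))
cw,Tw=cam("wrist",s)
z=lambda a,b:(210+(a+.5)/3.5-.5,110+(b+.5)/3.5-.5)
a=plane(cw,Tw,*z(456,465),141);b=plane(cw,Tw,*z(581,467),141);d=b-a;print(a[:2],b[:2],np.degrees(np.arctan2(d[1],d[0])))
print("button",plane(cw,Tw,*z(232,205),127)[:2])
ax=np.array([548.5,211.2])
for nm,p in(("a",a),("b",b)):print(nm,p[:2]-ax,np.degrees(np.arctan2(*(p[:2]-ax)[::-1])))
# white line blob
sub=im[230:255,335:385].min(2);m=sub>150;print(np.argwhere(m).mean(0)+[230,335],m.sum())
for r,l in((36,34),(36,18)):
  for k in range(0,1):
    f=np.radians(40.5);print(r,l,ax+r*np.array([np.cos(f),np.sin(f)])+l*np.array([-np.sin(f),np.cos(f)]))
```

```text
[553.84015052 213.69865051] [579.97011705 237.0268945 ] 41.75775784362905
button [460.29952958 224.11490116]
a [5.34015052 2.49865051] 25.074841656785406
b [31.47011705 25.8268945 ] 39.37504014097348
[245.15690867 369.16159251] 427
36 34 [553.79338112 260.43393257]
36 18 [564.18454989 248.26743712]
```

```bash
python3 -m crank '1 27 10 0 0 0 -1.8; 1 27 10 -10 0 0 0; 1 0 0 -45 0 0 0; 1 0 0 -45 0 0 0; 1 0 0 -25 0 0 0; 1 0 0 -15 0 0 0; 1 0 0 0 0 0 0; 1 0 0 0 0 0 0'
python3 - <<'E'
from h import *
s=bot.get_state();im,D=bot.grab_frame("wrist")
import pickle;pickle.dump((s,im,D),open("pics/w2.pkl","wb"))
cv2.imwrite("pics/w2.png",im[...,::-1]);print(s["eef_pos"])
im,D=bot.grab_frame("top");cv2.imwrite("pics/t2.png",cv2.resize(im[90:220,270:400,::-1],None,fx=4.5,fy=4.5,interpolation=cv2.INTER_CUBIC))
E
```

```text
time_s: 3.78
eef_pos: [556.0, 260.6, 122.7]
eef_rot: [0.001, 0.415, 0.91, 0.001]
wrist_force: [-0.3, 0.1, 0.2]
width: -0.003
[555.99532272 260.64716072 122.66595294]
```

View pics/w2.png

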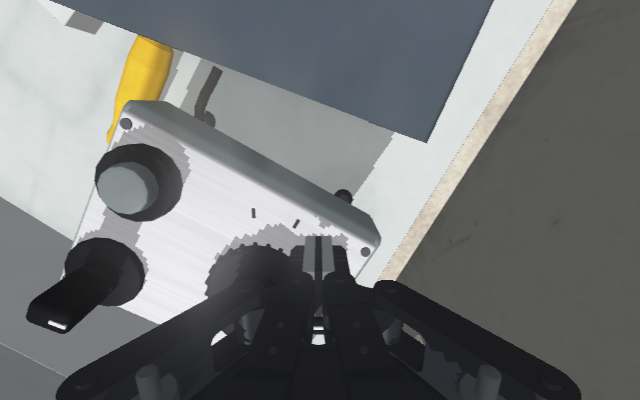

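View pics/t2.png

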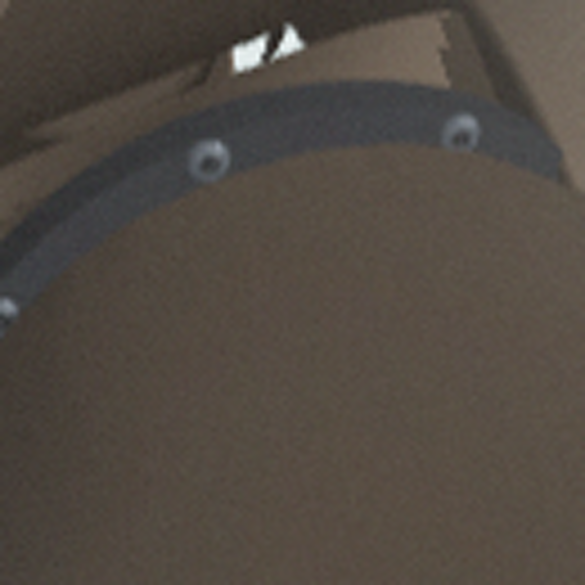

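The wrist view shows the tips at (318,240) beside the hub, clear of the wing on its counter-clockwise side; the top view is blocked by the arm. I'll approach the wing gently.

```bash
python3 -m crank '1 3.2 -5.2 0 0 0 0; 1 3.2 -5.2 0 0 0 0; 1 0 0 0 0 0 0'; python3 -m crank '1 0.7 -0.8 0 0 0 0; 1 0.7 -0.8 0 0 0 0; 1 0 0 0 0 0 0'; python3 -m crank '1 0.7 -0.8 0 0 0 0; 1 0.7 -0.8 0 0 0 0; 1 0 0 0 0 0 0';  python3 - <<'E'
from h import *
for n in("side",):
    im,D=bot.grab_frame(n);cv2.imwrite(f"pics/{n}3.png",cv2.resize(im[150:260,210:350,::-1],None,fx=5,fy=5,interpolation=cv2.INTER_CUBIC))
E
```

```text
time_s: 4.25
eef_pos: [562.0, 249.6, 121.4]
eef_rot: [0.0, 0.416, 0.91, 0.0]
wrist_force: [-0.1, -0.8, 1.6]
width: 0.001
time_s: 4.62
eef_pos: [563.0, 248.6, 121.2]
eef_rot: [-0.0, 0.415, 0.91, -0.0]
wrist_force: [-0.3, 1.2, -0.7]
width: 0.0
time_s: 5.0
eef_pos: [564.5, 246.9, 121.3]
eef_rot: [-0.0, 0.415, 0.91, -0.0]
wrist_force: [0.6, -0.9, 1.1]
width: -0.001
```

View pics/side3.png

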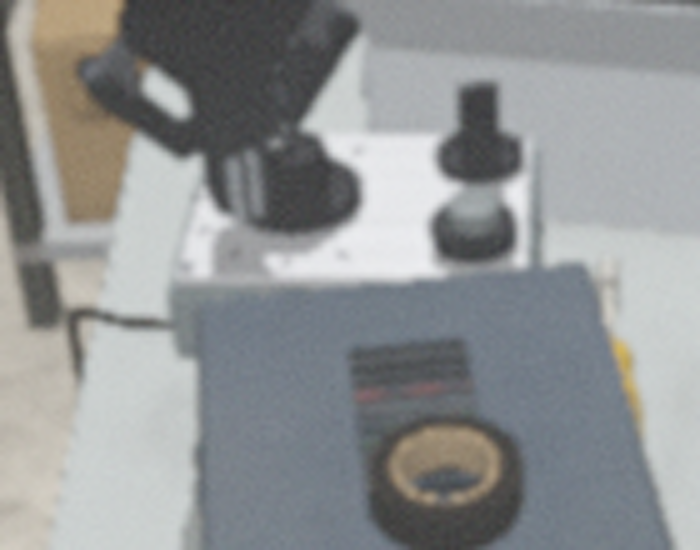

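The side view shows the closed fingers right beside the wing. I'll work out the arc increments.

Run:
```python
from h import *
ax=np.array([548.5,211.2])
def p(f):
    f=np.radians(f);return ax+36*np.array([np.cos(f),np.sin(f)])+16*np.array([-np.sin(f),np.cos(f)])
f0=40.9
print(p(f0))
for t in range(0,120,5):print(t,p(f0-t).round(1),"next5",(p(f0-t-5)-p(f0-t)).round(1))
```

```text
[565.23487187 246.8643248 ]
0 [565.2 246.9] next5 [ 3.  -1.6]
5 [568.3 245.3] next5 [ 2.9 -1.9]
10 [571.2 243.4] next5 [ 2.7 -2.1]
15 [573.9 241.3] next5 [ 2.5 -2.3]
20 [576.4 239. ] next5 [ 2.3 -2.5]
25 [578.7 236.5] next5 [ 2.1 -2.7]
30 [580.8 233.7] next5 [ 1.8 -2.9]
35 [582.7 230.8] next5 [ 1.6 -3.1]
40 [584.2 227.8] next5 [ 1.3 -3.2]
45 [585.6 224.6] next5 [ 1.  -3.3]
50 [586.6 221.3] next5 [ 0.7 -3.4]
55 [587.3 217.9] next5 [ 0.4 -3.4]
60 [587.8 214.5] next5 [ 0.1 -3.4]
65 [587.9 211.1] next5 [-0.2 -3.4]
70 [587.7 207.7] next5 [-0.5 -3.4]
75 [587.3 204.3] next5 [-0.8 -3.4]
80 [586.5 200.9] next5 [-1.  -3.3]
85 [585.5 197.6] next5 [-1.3 -3.2]
90 [584.2 194.5] next5 [-1.6 -3. ]
95 [582.6 191.4] next5 [-1.9 -2.9]
100 [580.7 188.5] next5 [-2.1 -2.7]
105 [578.6 185.8] next5 [-2.3 -2.5]
110 [576.3 183.3] next5 [-2.5 -2.3]
115 [573.8 181. ] next5 [-2.7 -2.1]
```

```bash
python3 -m crank '1 1.5 -0.8 0 0 0 -2.5; 1 1.5 -0.8 0 0 0 -2.5; 1 1.5 -1 0 0 0 -2.5; 1 1.4 -0.9 0 0 0 -2.5; 1 1.4 -1.1 0 0 0 -2.5'; python3 -m crank '1 1.3 -1 0 0 0 -2.5; 1 1.2 -1.1 0 0 0 -2.5; 1 1.3 -1.2 0 0 0 -2.5; 1 0 0 0 0 0 0; 1 0 0 0 0 0 0'
cat > look.py <<'E'
import sys
from h import *
import pickle
n=sys.argv[1]
s=bot.get_state();im,D=bot.grab_frame("wrist");pickle.dump((s,im,D),open(f"pics/w{n}.pkl","wb"))
a=cv2.resize(im[60:300,130:450,::-1],None,fx=1.75,fy=1.75,interpolation=cv2.INTER_CUBIC)
im2,D2=bot.grab_frame("side")
b=cv2.resize(im2[150:230,210:350,::-1],None,fx=4,fy=4,interpolation=cv2.INTER_CUBIC)[:190+0] if 0 else cv2.resize(im2[155:215,230:330,::-1],None,fx=4,fy=4,interpolation=cv2.INTER_CUBIC)
cv2.imwrite(f"pics/wz{n}.png",a);cv2.imwrite(f"pics/sz{n}.png",b)
ax=np.array([548.5,211.2]);p=s["eef_pos"][:2]-ax;q=s["eef_rot"];yaw=np.degrees(2*np.arctan2(q[2],q[1]))
f=np.radians(yaw-90);print("yaw-90",yaw-90,"turned",40.9-(yaw-90),"r",p@[np.cos(f),np.sin(f)],"l",p@[-np.sin(f),np.cos(f)],"z",s["eef_pos"][2],s["wrist_force"].round(1),s["moment"].round(2))
E
python3 look.py 4
```

```text
time_s: 5.68
eef_pos: [571.7, 242.7, 121.3]
eef_rot: [-0.0, 0.512, 0.859, 0.0]
wrist_force: [-0.6, 3.0, -0.9]
width: 0.005
time_s: 6.3
eef_pos: [575.5, 239.0, 121.3]
eef_rot: [-0.0, 0.566, 0.824, -0.0]
wrist_force: [-0.2, 0.4, 0.7]
width: 0.001
yaw-90 20.990568460893783 turned 19.909431539106215 r 35.13711511090193 l 16.3292444148644 z 121.28089286449953 [-0.2  0.4  0.7] [ 0.04 -0.04 -0.  ]
```

View pics/wz4.png

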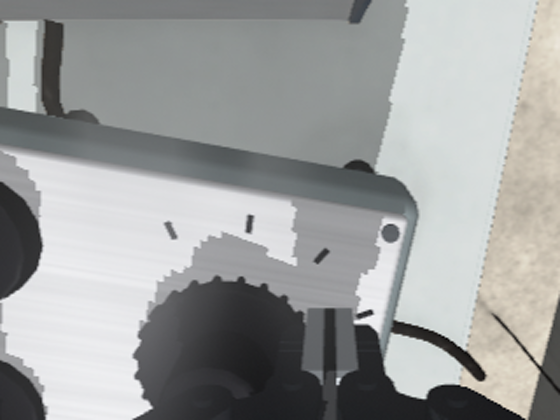

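View pics/sz4.png

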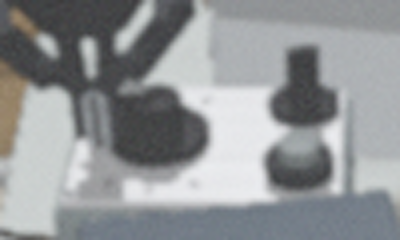

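Contact force rose to 3 N and dropped back to about 0, so the first click went over (the wrist view shows the tips at (330,340) on the skirt side, wing hidden). Next, on to 50°.

```bash
python3 -m crank '1 2.3 -2.5 0 0 0 -5; 1 2.1 -2.7 0 0 0 -5; 1 0.9 -1.4 0 0 0 -2.5; 1 0.9 -1.5 0 0 0 -2.5; 1 0.8 -1.5 0 0 0 -2.5'; python3 -m crank '1 0.8 -1.6 0 0 0 -2.5; 1 0.7 -1.6 0 0 0 -2.5; 1 0.6 -1.6 0 0 0 -2.5';python3 -m crank '1 0.5 -1.6 0 0 0 -2.5; 1 0.5 -1.7 0 0 0 -2.5; 1 0 0 0 0 0 0'; python3 look.py 5
```

```text
time_s: 7.02
eef_pos: [582.6, 229.7, 121.4]
eef_rot: [-0.0, 0.686, 0.728, 0.0]
wrist_force: [0.5, 3.4, -0.4]
width: -0.0
time_s: 7.4
eef_pos: [584.8, 224.9, 121.4]
eef_rot: [0.0, 0.732, 0.681, 0.0]
wrist_force: [0.4, 1.4, 0.2]
width: -0.006
time_s: 7.78
eef_pos: [585.6, 221.3, 121.3]
eef_rot: [-0.0, 0.761, 0.649, -0.0]
wrist_force: [-0.5, 0.6, -0.6]
width: -0.001
yaw-90 -9.035694471096562 turned 49.93569447109656 r 35.062184048140395 l 15.783741973464828 z 121.28990433821026 [-0.5  0.6 -0.6] [-0.02 -0.02  0.03]
```

View pics/wz5.png

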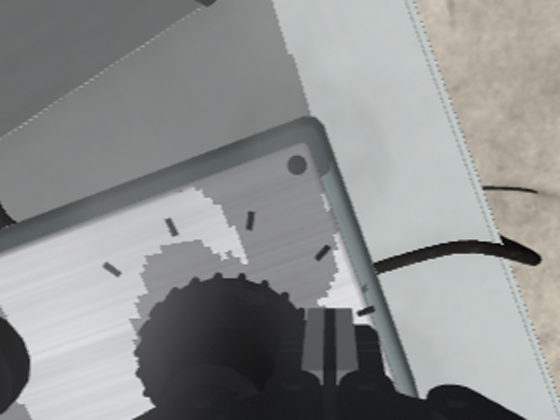

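View pics/sz5.png

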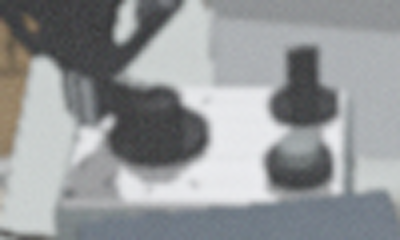

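Same signature (3.4 N, then about 0): second click. Third: to 80°.

```bash
python3 -m crank '1 0.7 -3.4 0 0 0 -5; 1 0.4 -3.4 0 0 0 -5; 1 0.1 -1.7 0 0 0 -2.5; 1 0 -1.7 0 0 0 -2.5; 1 -0.1 -1.7 0 0 0 -2.5'; python3 -m crank '1 -0.1 -1.7 0 0 0 -2.5; 1 -0.2 -1.7 0 0 0 -2.5; 1 -0.3 -1.7 0 0 0 -2.5';python3 -m crank '1 -0.4 -1.7 0 0 0 -2.5; 1 -0.4 -1.7 0 0 0 -2.5; 1 0 0 0 0 0 0'; python3 look.py 6
```

```text
time_s: 8.5
eef_pos: [586.9, 209.8, 121.3]
eef_rot: [-0.0, 0.851, 0.526, 0.0]
wrist_force: [1.9, 4.2, -2.3]
width: -0.003
time_s: 8.88
eef_pos: [586.3, 204.5, 121.3]
eef_rot: [-0.0, 0.883, 0.469, 0.0]
wrist_force: [-0.2, -0.3, -0.9]
width: 0.004
time_s: 9.25
eef_pos: [585.3, 200.9, 121.3]
eef_rot: [-0.0, 0.903, 0.43, 0.0]
wrist_force: [-0.2, 0.4, -0.3]
width: -0.0
yaw-90 -39.010106164903235 turned 79.91010616490323 r 35.04067729527154 l 15.16810177929868 z 121.31748068319986 [-0.2  0.4 -0.3] [-0.04 -0.03  0.03]
```

View pics/wz6.png

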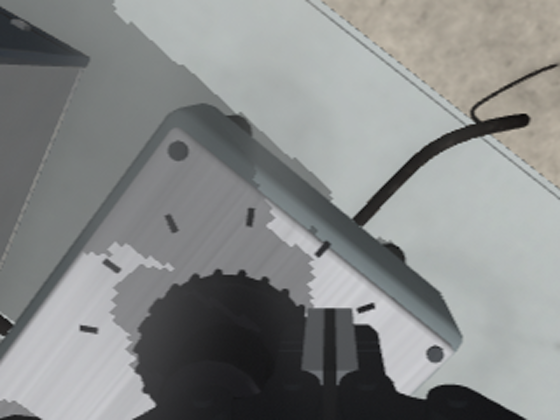

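View pics/sz6.png

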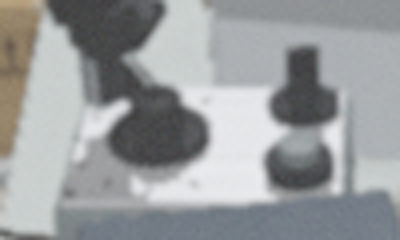

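Third click (4.6 N, then 0). Fourth: to 107.5°, well short of the limit.

```bash
python3 -m crank '1 -1.0 -3.3 0 0 0 -5; 1 -1.3 -3.2 0 0 0 -5; 1 -0.8 -1.5 0 0 0 -2.5; 1 -0.8 -1.5 0 0 0 -2.5; 1 -0.9 -1.5 0 0 0 -2.5'; python3 -m crank '1 -1 -1.4 0 0 0 -2.5; 1 -1 -1.4 0 0 0 -2.5; 1 -1.1 -1.3 0 0 0 -2.5';python3 -m crank '1 -1.1 -1.3 0 0 0 -2.5; 1 0 0 0 0 0 0; 1 0 0 0 0 0 0'; python3 look.py 7
```

```text
time_s: 9.98
eef_pos: [581.0, 190.5, 121.4]
eef_rot: [-0.0, 0.958, 0.288, 0.001]
wrist_force: [1.3, 4.6, -2.5]
width: 0.0
time_s: 10.35
eef_pos: [577.5, 186.0, 121.3]
eef_rot: [-0.0, 0.974, 0.224, 0.0]
wrist_force: [0.5, -0.3, 0.1]
width: -0.0
time_s: 10.72
eef_pos: [576.4, 184.6, 121.3]
eef_rot: [-0.0, 0.979, 0.204, 0.0]
wrist_force: [0.7, 1.0, 0.7]
width: -0.001
yaw-90 -66.47668978083347 turned 107.37668978083346 r 35.49773580074016 l 14.936238059866726 z 121.29881312295365 [0.7 1.  0.7] [-0.  0.  0.]
```

View pics/wz7.png

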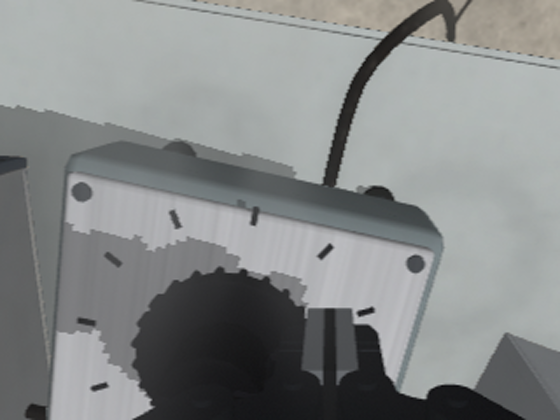

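View pics/sz7.png

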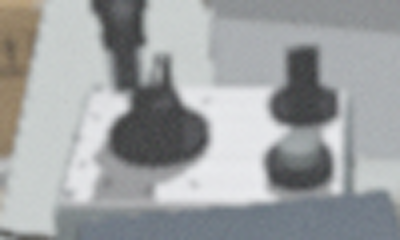

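Fourth click signature seen. Back straight off the wing, rise and look.

```bash
python3 -m crank '1 7 3 0 0 0 0; 1 7 3 0 0 0 0; 1 0 0 40 0 0 0; 1 -20 0 50 0 0 0; 1 -50 0 40 0 0 0; 1 -50 0 0 0 0 0; 1 0 0 0 0 0 0; 1 0 0 0 0 0 0'; python3 look.py 8
python3 - <<'E'
from h import *
import pickle
s,im,D=pickle.load(open("pics/w8.pkl","rb"));cv2.imwrite("pics/w8.png",im[...,::-1])
E
```

```text
time_s: 11.82
eef_pos: [472.4, 190.9, 250.7]
eef_rot: [-0.0, 0.979, 0.203, 0.001]
wrist_force: [0.8, 0.6, 1.1]
width: 0.001
yaw-90 -66.54286618489928 turned 107.44286618489929 r -11.617778207088106 l -77.87044590940152 z 250.74993962226648 [0.8 0.6 1.1] [ 0.02  0.03 -0.02]
```

View pics/w8.png

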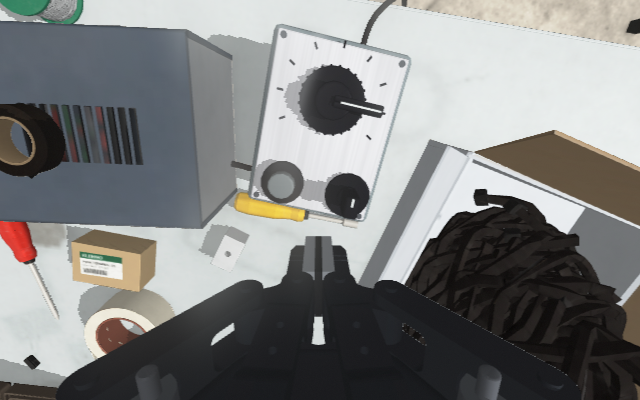

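The wing now points right to (385,112), with one tick left beyond it at (369,137), so it stands at position 8 of 9; the button cap is at about (282,183). Checking the numbers.

Run:
```python
from h import *
import pickle
s,im,D=pickle.load(open("pics/w8.pkl","rb"));c,T=cam("wrist",s);P=cloud(c,T,D)
g=im.min(2);m=np.zeros_like(g);m[90:125,335:390]=(g[90:125,335:390]>150)
n,l,st,ce=cv2.connectedComponentsWithStats(m)
for i in range(1,n):
    if st[i,4]>8:
        yx=np.argwhere(l==i);k=[yx[yx[:,1].argmin()],yx[yx[:,1].argmax()]]
        a,b=[plane(c,T,q[1],q[0],141)[:2] for q in k];print(st[i],a.round(1),b.round(1),np.degrees(np.arctan2(*(b-a)[::-1])).round(1))
cv2.imwrite("pics/w8z.png",cv2.resize(im[60:240,230:420,::-1],None,fx=3.3,fy=3.3,interpolation=cv2.INTER_CUBIC))
print(plane(c,T,283,182,127),P[182,283])
```

```text
[356  90  34  35 700] [540.2 185. ] [574.7 172.2] -20.3
[341 102  40  11  90] [551.  203.7] [557.4 171.5] -78.9
[465.69188086 222.49485878 127.        ] [465.33712598 222.50406848 125.7689733 ]
```

View pics/w8z.png

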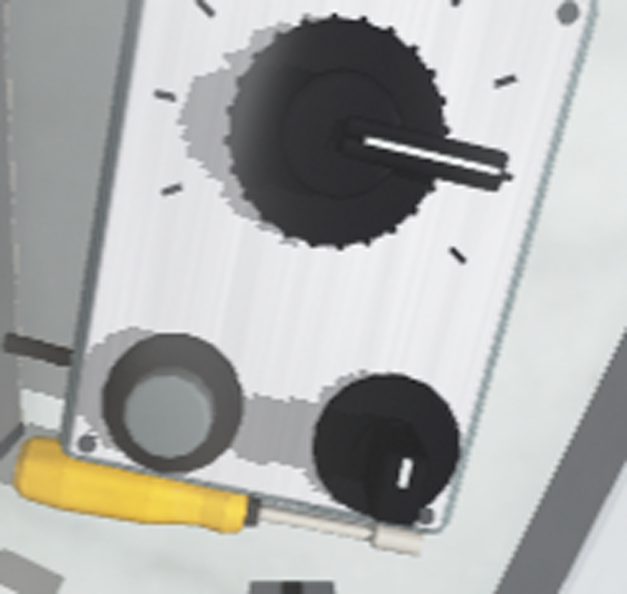

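Dial now reads −78.9° against +40.9° at the start, i.e. 119.8°: four clicks. Now the button, at (461, 225); check collar height first.

```bash
python3 - <<'E'
from h import *
import pickle
s,im,D=pickle.load(open("pics/w8.pkl","rb"));c,T=cam("wrist",s);P=cloud(c,T,D)
for a,b in[(168,413),(168,350),(225,400),(115,410),(170,460),(388,400),(405,470)]:
    u,v=230+a/3.3,60+b/3.3;print(a,b,P[round(v),round(u)].round(1))
print(plane(c,T,230+168.5/3.3,60+413.5/3.3,127))
E
python3 -m crank '1 -6 17 0 0 0 0; 1 -5.5 17 -20 0 0 0; 1 0 0 -45 0 0 0; 1 0 0 -38 0 0 0; 1 0 0 -10 0 0 0; 1 0 0 0 0 0 0; 1 0 0 0 0 0 0'; python3 look.py 9
```

```text
168 413 [461.3 223.2 123.7]
168 350 [476.5 230.1 116.4]
225 400 [469.2 209.6 115.9]
115 410 [453.9 237.8 116.7]
170 460 [446.5 217.2 117.3]
388 400 [487.4 164.2 110.5]
405 470 [479.5 159.8 148.9]
[462.01167561 222.98855188 127.        ]
time_s: 12.8
eef_pos: [460.9, 225.0, 138.6]
eef_rot: [-0.0, 0.979, 0.203, 0.001]
wrist_force: [-0.1, 0.1, 0.7]
width: 0.0
yaw-90 -66.5695549729887 turned 107.4695549729887 r -47.498326031297886 l -74.88106114023586 z 138.56938505040563 [-0.1  0.1  0.7] [ 0.03  0.03 -0.01]
```

View pics/wz9.png

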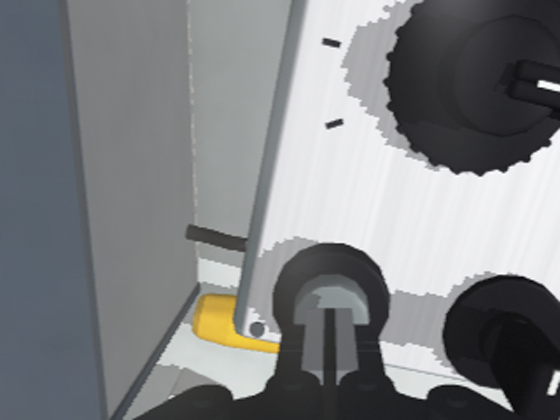

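View pics/sz9.png

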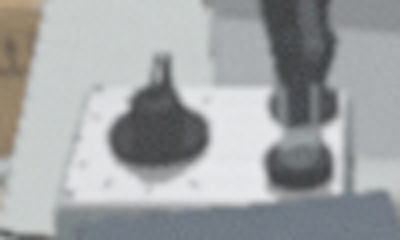

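The collar (about 116.5 mm) lies below the pressed cap height of 121 mm, and the tips (330,340) are over the cap. Pressing.

```bash
python3 -m crank '1 0 0 -5 0 0 0; 1 0 0 -5 0 0 0; 1 0 0 0 0 0 0'; python3 -m crank '1 0 0 -2 0 0 0; 1 0 0 -2 0 0 0; 1 0 0 -2 0 0 0; 1 0 0 0 0 0 0';python3 -m crank '1 0 0 -1 0 0 0; 1 0 0 0 0 0 0; 1 0 0 0 0 0 0'
```

```text
time_s: 13.28
eef_pos: [459.9, 224.4, 127.0]
eef_rot: [0.0, 0.979, 0.203, -0.0]
wrist_force: [-1.6, -0.7, 1.8]
width: 0.004
time_s: 13.78
eef_pos: [460.0, 224.5, 121.2]
eef_rot: [0.0, 0.979, 0.203, -0.0]
wrist_force: [-1.9, -1.9, 4.1]
width: 0.0
time_s: 14.15
eef_pos: [460.0, 224.5, 120.9]
eef_rot: [-0.0, 0.979, 0.203, 0.0]
wrist_force: [-3.6, -3.1, 14.7]
width: -0.003
```

14.7 N and the travel stopped at 120.9 mm: the button is fully down. Releasing and checking.

```bash
python3 -m crank '1 0 0 5 0 0 0; 1 0 0 10 0 0 0; 1 0 0 40 0 0 0; 1 0 0 50 0 0 0; 1 0 -25 30 0 0 0; 1 0 0 0 0 0 0; 1 0 0 0 0 0 0'
python3 - <<'E'
from h import *
s=bot.get_state();im,D=bot.grab_frame("wrist");cv2.imwrite("pics/w10.png",im[...,::-1])
c,T=cam("wrist",s);P=cloud(c,T,D)
g=im.min(2)
import pickle;pickle.dump((s,im,D),open("pics/w10.pkl","wb"))
for p in[(460.5,224.5,127),(470,163,149),(548.5,211.2,137)]:
    u,v=proj(c,T,np.array(p));print((u,v),P[round(v),round(u)].round(1))
E
```

```text
time_s: 15.02
eef_pos: [459.8, 199.6, 255.2]
eef_rot: [-0.0, 0.979, 0.203, 0.0]
wrist_force: [-0.2, -0.6, -0.8]
width: 0.001
(np.float64(293.09179252760214), np.float64(176.4063818930913)) [460.7 224.7 126.4]
(np.float64(359.66653142106856), np.float64(199.62910261913737)) [469.6 162.3 148.1]
(np.float64(346.67814002311553), np.float64(90.77703469966632)) [548.6 210.8 135.2]
```

View pics/w10.png

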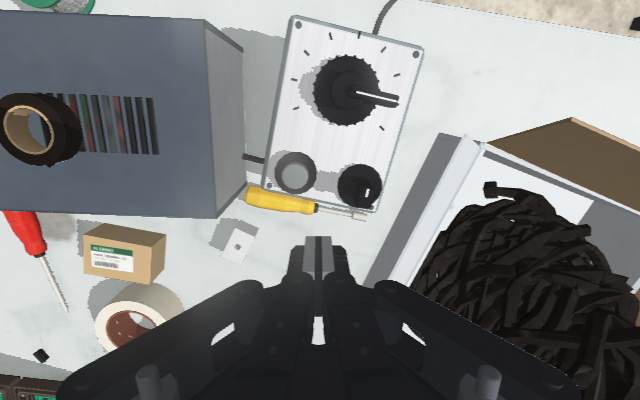

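The button cap is back at 126.4 mm (293,176), the wing still points to (398,102), and the driver, block and knob look unmoved. The arm is clear.

Run:
```python
from station import bot
print(bot.sign_off())
```

```text
the job is handed in; nothing more can be done
None
```

I turned the dial four clicks clockwise, pressed the push button fully down and let it come up, then handed the job in at about 15 s. The hand-in reports no verdict.

- **Dial:** I pushed the side of the wing with the closed fingertips, one click at a time. Each click showed a rise of about 3–5 N and then a drop to about zero. After the fourth, the white line measured −78.9° against about +40.9° at the start. That is about 119.8°, with one tick mark left beyond the wing.
- **Button:** I pressed it until it stopped, at 14.7 N with the fingertips at 120.9 mm. Afterwards its top measured 126.4 mm, against 127 mm when fully up; that reading is good to about 1–2 mm.
- **The rest:** The small knob, nut driver and aluminium block look unmoved in the last picture. I checked them by eye and did not measure them. The arm ended clear at 255 mm.

No check failed. The only disagreement was in the starting angle: the top camera gave 38.5° and the wrist camera 41.8°. I used 40.9°, which fits the tester's orientation and the 30° click spacing.

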